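Peel the top ink tray off a snapped-together stack and hold it out for filling

TASK

Take the blue ink tray at the top of the stack by its upright orange corner tab and peel it off: first raise the tab corner until the tray leans some 8 degrees, while the opposite corner still sits in the stack, and only then lift it away, so that the white trays below are left standing where they are on the bench. Then hold the blue tray out level, open side up, with its middle over the ring on the cork mat and its underside about 15 cm above the bench, ready to be filled; finish while still holding it still there, and do not disturb the other things on the bench.

Things in the scene. Friction and masses are not known exactly. Their poses are not given: they have to be found in the camera images.
- ink_tray: Top tray of the stack: stiff blue square tray, 140 x 140 mm, 30 mm tall, 0.07 kg, open side along its +z; origin at the centre of its underside, x and y along its sides. Rim 8 mm wide, 8 mm tall (z 22 to 30), resting on the rim below; the rest nests 2 mm or more clear. Axes parallel to the stack's. An orange grip tab stands on its -x -y corner.
- tray_tab (a point): middle of the top edge of the grip tab, z = 60 mm in the tray's frame, 81 mm from its centre on the -x -y diagonal. The tab is an upright flat orange fin lying along the diagonal: 30 mm long (66 to 96 mm from the tray's centre), 10 mm thick across the diagonal, 30 mm tall above the rim, ribbed
- tray_mid (a point): centre of the tray's underside
- tray_far (a point): underside of the tray's rim at the +x +y corner, diagonally opposite the tab, 87.5 mm from the tray's centre, z = 22 mm
- stack: The lower trays: three white trays of the same size fixed together as one loose block of 1.4 kg standing on the bench; origin at the centre of its underside, rim top at z = 46 mm. Black springy snap lugs, 14 mm wide, tops 60 mm above the bench, stand at its +x +y, +x -y and -x +y corners (none at the tab's corner) and hook over the blue rim with about 1 mm of play.
- stack_far (a point): top of the stack's rim at its +x +y corner; tray_far lies on it while the tray is seated
- drip_mat: round cork mat fixed to the bench, 130 mm across, 4 mm thick, with a thin black ring at its centre; origin at the centre of its underside
- stack_top (a point): centre of the stack's rim plane. Each lug lets go when its corner of the blue tray has risen about 7 mm, at about 3 N upward (the far lug 2 N); pulled straight up, all three tug at the stack (weight about 14 N) together. Raising the tab about the opposite corner frees the two side lugs (tab about 15 mm up); the far lug lets go when the tilted tray is then lifted
- size_jar: white jar with a blue band and closed lid, 69 mm across, 135 mm tall; a bystander; origin at the centre of its underside
- ink_tin_black: round ink tin with a black spot on its lid, 78 mm across, 44 mm tall; a bystander; origin at the centre of its underside
- masking_tape: roll of masking tape lying flat, 96 mm across, 25 mm tall; a bystander; origin at the centre of its underside
- brayer: ink roller with a red handle and a black drum, 195 x 142 x 58 mm; a bystander; origin at the centre of its underside
- sanding_block: brown sanding block, 42 x 72 x 30 mm; a bystander; origin at the centre of its underside
- scraper: ink scraper with a wooden handle, lying flat, 186 x 45 x 17 mm; a bystander; origin at the centre of its underside
Mind the look-alikes: they are no part of the job. There is more than one size of the ink_tray; the one meant has the size given above.

How it is judged (in metres and radians):
On the way:
1. the tab corner is raised by the tab while the opposite corner still sits in the stack (tray tilted over 0.08 rad to the stack, far corner within 12 mm of its seat, fingers on the tray at the tab) (angle between the z axis of ink_tray and the z axis of stack, either way round above 0.08 rad and distance between tray_far and stack_far below 0.012 m and height (world z) of tray_tab above 0.092 m and contact force between ink_tray and the fingers above 1 N and distance between the grasp point and tray_tab below 0.045 m), for 0.1 s.
At the end, for the whole second after the job is handed in: the blue tray is held still by its tab, middle within 40 mm of the mat's centre, underside 110 to 200 mm above the bench, open side up within 0.25 rad of level; the white stack stands flat within 40 mm and the bystanders within 30 mm of where they were (horizontal distance between tray_mid and drip_mat below 0.04 m and height (world z) of tray_mid between 0.11 and 0.2 m and angle between ink_tray's own z axis and vertical below 0.25 rad and contact force between ink_tray and the fingers above 1 N and distance between the grasp point and tray_tab below 0.045 m and linear speed of ink_tray below 0.03 m/s and contact force between ink_tray and stack below 0.1 N and height (world z) of stack below 0.006 m and angle between stack's own z axis and vertical below 0.04 rad and distance of stack from where it was at the start of the episode below 0.04 m and distance of each of size_jar, ink_tin_black, masking_tape, brayer, sanding_block, scraper from where it was at the start of the episode below 0.03 m); the arm keeps its last pose, push and grip.
It fails at once if the white stack is lifted or tipped off the bench (origin over 15 mm up, or tilted over 0.12 rad) (height (world z) of stack above 0.015 m or angle between stack's own z axis and vertical above 0.12 rad).
It fails at once if a bystander is pushed more than 30 mm (distance of any of size_jar, ink_tin_black, masking_tape, brayer, sanding_block, scraper from where it was at the start of the episode above 0.03 m).
It also fails if it takes over 43 s, if anything falls off the work surface, if the arm or the gripper's body presses on something with over 40 N, if the wrist force passes 120 N, or if a joint passes its speed limit or range.

ROBOT

A 6-joint arm with a two-finger parallel gripper is mounted at the origin on a cart in front of the work surface, level with it; the furniture and walls round the work are solid. World frame = base frame: x ahead of the robot, y to its left, z up, the work surface at z = 0. Lengths are in m, angles in degrees, forces in N, time in s.
With the tool pointing down it reaches from about 0.25 to 0.725 m from the base axis. Payload 9.7 kg.
Tool frame: the origin (TCP) lies at the very end of the fingers, on their centre line; the grasp point (between the pads) lies 19 mm behind it (bot.grip_depth is the distance from the TCP to the grasp point, in m); z points along the fingers, y is the direction in which the jaws open and shut (so a half turn about z gives the same grasp; the last joint's range is limited). The gripper opens to 85 mm and grips with 20 to 120 N. Pads are 22 mm wide; open, the fingers measure 114 mm over their backs; the gripper's body (76 mm by 85 mm) begins 54 mm behind the grasp point. The pads swing forward as they close: fully open they stand 13 mm farther back than shut.
Start: joints at [-65.26, 4.979, 10.078, 95.1, 0, 90], TCP at [0.23, -0.5, 0.231] pointing down, gripper open.
Joint ranges: [-179.16, 179.16], [-48.56, 103.87], [-65.8, 70.77], [-126.05, 130.52], [-82.76, 87.17], [-180, 180]. Speed limits (degrees/s): [127.2, 127.2, 147.25, 180, 180, 180].

INTERFACE

Orientations are given as [roll, pitch, yaw] about the fixed x, y, z axes, in that order (R = Rz(yaw) Ry(pitch) Rx(roll)).
In Python, from workcell import telemetry, optics, order, bot gives the robot as it stands. The module is installed in compiled form; this text tells all that it offers.
- The arm moves only by the shell command python3 -m inch 'ROWS' [FORCE]. ROWS is JSON, a list of rows, each a list of 7 numbers: the shift along the tool's x, y, z in m, then the turn, a rotation vector about the tool's x, y, z in rad, then the closure, from 0 (fully open) to 1 (shut). In form: [[tx, ty, tz, rx, ry, rz, grip], ...]. A call has 1 to 12 rows; each row is the pose to reach, as a shift and turn from the pose commanded when the call began, along the tool's axes at that moment; what a row does not reach only later rows make up. A row lasts 1/12 s, in which the tool goes at most 41.7 mm and 7.16 degrees, less where a joint would pass 70% of its speed; a pose out of reach is approached as far as the arm can. A call with a gripper value outside its range is refused whole. The fingers move at their own pace and stop on an object; FORCE is the grip in N (left out, the last holds). Time passes only in rows, so rows that repeat a pose let the fingers close. It gives the time, the measured TCP pose, the force and the opening at its end, in the units of the state.
- telemetry.get_obs(): the state, without advancing time (a new reading comes with each control period).
- optics.camera(name): name is "side" or "top" or "wrist"; returns (picture, depth): 480x640x3 uint8, red, green, blue; 480x640 float32, m along the optical axis (not along the pixel's ray), 0 where there is no reading.
- optics.camera_info(name): a dict with "camera_matrix" (3x3 intrinsics, pixels), "xyz" and "attitude" of the camera in the world; the wrist camera has in their place "mount" (4x4, takes a point from camera to tool coordinates, whose origin is the TCP and whose axes are the flange's). Camera axes: x right, y down, z forward; pixel columns grow to the right and rows downward; lengths in m; the calibration is good to about 2 mm. A picture is of the moment at which its call begins: read the wrist's pose just before it. camera_info takes no time and is no camera call.
- order.job_done(): hands the job in, once; it reports no verdict.
The state is a dict: "time": time; "q": joint angles; "qd": joint speeds; "joint_efforts": joint torques, N m; "ee_pos": TCP position; "tcp_rot": TCP orientation; "wrist_force": force on the tool from outside, world axes, zero at the start; "torque": the same for the moment, N m; "opening": finger opening in m.
Only numpy, scipy, OpenCV 4.12 (cv2) and the standard library are available. Lean on these libraries where they do the work, as an engineer would, in place of code of your own. Each camera call takes 0.05 s, during which the arm holds its last target. There are 200 camera calls.

## Working session

There is one attempt and no reset: what is moved stays moved. The work goes in short steps, Python scripts to look and compute and a shell command to move; the robot and the scene stay as the last step left them, time stands still between calls to the robot, and variables do not carry over. Pictures are saved under pics/ and viewed, about 8 in all and at most 12, crops included, and the job is handed in when it is done.

```bash
mkdir -p pics; python3 - <<'E'
from workcell import telemetry, optics
import cv2,numpy as np
print(telemetry.get_obs())
for n in("top","side"):
    p,d=optics.camera(n); np.savez(f"{n}.npz",p=p,d=d); cv2.imwrite(f"pics/{n}0.png",p[:,:,::-1]); print(n,optics.camera_info(n))
print(optics.camera_info("wrist"))
E
```

```text
{'time': 0.0, 'q': array([-6.52605323e+01,  5.01169379e+00,  1.00313956e+01,  9.50990882e+01,
       -1.70215418e-03,  8.99979471e+01]), 'qd': array([ 0.00867813, -0.02429081,  0.13073646, -0.19636292,  0.01288474,
        0.00500848]), 'joint_efforts': array([-8.12105627e-04, -5.20385206e+01,  4.64808726e+01,  1.58429181e-02,
       -7.92210926e-05, -3.80082986e-05]), 'ee_pos': array([ 0.23006134, -0.49930324,  0.23054998]), 'tcp_rot': array([-1.79920614e+02,  1.69930811e-03,  2.47415229e+01]), 'wrist_force': array([-0.99302828, -0.09386865,  0.16105054]), 'torque': array([-0.04065963,  0.00687437,  0.04451533]), 'opening': 0.08570230186896151}
top {'camera_matrix': array([[541.67509555,   0.        , 308.51645637],
       [  0.        , 541.67509555, 239.27853146],
       [  0.        ,   0.        ,   1.        ]]), 'xyz': array([ 0.36911766, -0.02583797,  1.41255117]), 'attitude': array([-1.71336353e+02,  7.34442104e-02, -8.90039391e+01])}
side {'camera_matrix': array([[453.61961545,   0.        , 320.63107239],
       [  0.        , 453.61961545, 236.9136035 ],
       [  0.        ,   0.        ,   1.        ]]), 'xyz': array([0.49272016, 1.09016498, 0.5093175 ]), 'attitude': array([-110.90707624,    0.59139818, -177.04100667])}
{'camera_matrix': array([[376.22083461,   0.        , 321.93581653],
       [  0.        , 376.22083461, 243.394974  ],
       [  0.        ,   0.        ,   1.        ]]), 'mount': array([[ 6.19154819e-04, -9.60400144e-01, -2.78623726e-01,
         7.00876452e-02],
       [ 9.99999787e-01,  5.36741875e-04,  3.72070660e-04,
         3.44281767e-05],
       [-2.07787694e-04, -2.78623897e-01,  9.60400271e-01,
        -1.42674819e-01],
       [ 0.00000000e+00,  0.00000000e+00,  0.00000000e+00,
         1.00000000e+00]])}
```

View pics/top0.png

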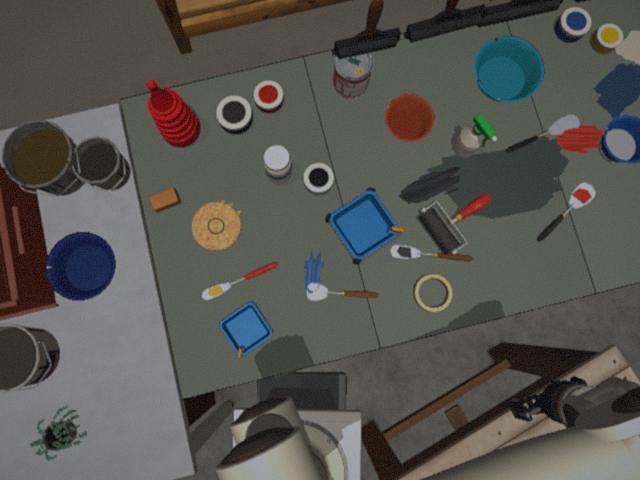

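View pics/side0.png

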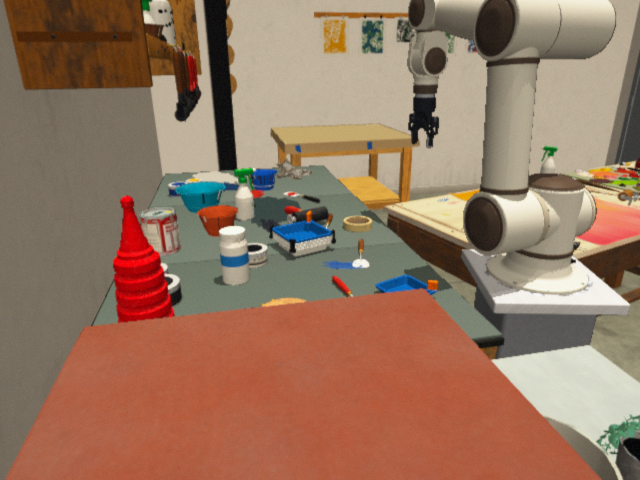

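The blue trays are the large one on the white stack at (365,225), with its tab at (397,230), and a small one on the bench at (246,327), with its tab at (240,352). The blue bowls at (82,265) and (622,140) aren't trays. I choose the one on the stack. The cork mat's ring is at (216,226).

```bash
cat > h.py <<'E'
import numpy as np,cv2
from scipy.spatial.transform import Rotation as R
from workcell import telemetry,optics
def cam(n,obs=None):
    i=optics.camera_info(n)
    if n=="wrist":
        T=np.eye(4);T[:3,:3]=R.from_euler("xyz",obs["tcp_rot"],degrees=True).as_matrix();T[:3,3]=obs["ee_pos"]
        T=T@i["mount"];return i["camera_matrix"],T[:3,:3],T[:3,3]
    return i["camera_matrix"],R.from_euler("xyz",i["attitude"],degrees=True).as_matrix(),i["xyz"]
def ray(c,uv,z):
    K,Rm,t=c;uv=np.atleast_2d(uv).astype(float)
    d=(Rm@np.linalg.inv(K)@np.c_[uv,np.ones(len(uv))].T).T
    return t+d*((z-t[2])/d[:,2])[:,None]
def cloud(c,d):
    K,Rm,t=c;v,u=np.mgrid[:d.shape[0],:d.shape[1]]
    p=np.stack([(u-K[0,2])/K[0,0]*d,(v-K[1,2])/K[1,1]*d,d],-1)
    return p@Rm.T+t
def mask(p,lo,hi):return cv2.inRange(cv2.cvtColor(p,cv2.COLOR_RGB2HSV),lo,hi)
E
python3 - <<'E'
from h import *
f=np.load("top.npz");p,d=f["p"],f["d"];c=cam("top");P=cloud(c,d)
def big(m,x0,x1,y0,y1):
    z=np.zeros_like(m);z[y0:y1,x0:x1]=m[y0:y1,x0:x1];return z
b=big(mask(p,(98,120,60),(120,255,255)),310,415,175,275)
k=max(cv2.findContours(b,0,1)[0],key=cv2.contourArea);pts=ray(c,k[:,0],0.054)
r=cv2.minAreaRect((pts[:,:2]*1000).astype(np.float32));print("tray mm",r);print(cv2.boxPoints(r))
o=big(mask(p,(5,150,120),(18,255,255)),385,410,220,240)
v,u=np.nonzero(o);print("tab px",len(u),u.mean(),v.mean(),ray(c,[u.mean(),v.mean()],.08));print(P[v,u,2].round(3))
r2=cv2.minAreaRect((ray(c,np.c_[u,v],.08)[:,:2]*1000).astype(np.float32));print(r2)
m=big(mask(p,(8,60,80),(25,255,255)),180,255,190,260)
k=max(cv2.findContours(m,0,1)[0],key=cv2.contourArea);(e)=cv2.minEnclosingCircle(k);print("mat",e,ray(c,[216,226],.004),ray(c,e[0],.004))
v,u=np.nonzero(big((p.max(2)<70).astype(np.uint8),205,228,215,238));print("ring",u.mean(),v.mean(),ray(c,[(u.max()+u.min())/2,(v.max()+v.min())/2],.004))
# obstacles near tab
for uv in[(425,210),(465,248),(443,205),(398,252),(433,293),(280,160),(318,178),(165,200),(488,205),(430,256),(470,260),(316,292),(375,295)]:
    print(uv,P[uv[1],uv[0]].round(3))
cr=p[170:320,300:500];cv2.imwrite("pics/crop.png",cv2.resize(cr,(800,600),interpolation=2)[:,:,::-1])
E
```

```text
tray mm ((617.2590942382812, -161.78143310546875), (140.80979919433594, 139.9280548095703), 34.00982666015625)
[[ 519.76416  -143.16527 ]
 [ 598.0309   -259.15747 ]
 [ 714.754    -180.3976  ]
 [ 636.4873    -64.405396]]
tab px 27 397.4074074074074 229.1851851851852 [[ 0.60138311 -0.24190845  0.08      ]]
[0.086 0.086 0.083 0.086 0.085 0.087 0.088 0.086 0.083 0.083 0.083 0.084
 0.083 0.086 0.087 0.08  0.09  0.081 1.413 0.084 0.085 0.086 0.081 0.084
 0.087 0.084 0.083]
((601.4815063476562, -240.84300231933594), (25.899980545043945, 8.617525100708008), 82.70284271240234)
mat ((216.5, 224.0), 27.354257583618164) [[0.61494431 0.22459887 0.004     ]] [[0.62032947 0.22350895 0.004     ]]<stdin>:13: RuntimeWarning: Mean of empty slice.
  ret = ret.dtype.type(ret / rcount)
Traceback (most recent call last):
ValueError: zero-size array to reduction operation maximum which has no identity
```

```bash
python3 - <<'E'
from h import *
f=np.load("top.npz");p,d=f["p"],f["d"];c=cam("top");P=cloud(c,d)
o=np.array([.6014,-.2415]);t=np.radians(78.8);ax=np.array([np.cos(t),np.sin(t)]);ay=np.array([np.sin(t),-np.cos(t)])
q=P[...,:2]-o;X=q@ax;Y=q@ay;Z=P[...,2]
ok=(abs(X)<.3)&(abs(Y)<.3)&(d>0)
print("max height (mm) map: rows tool x (cm) -8..12, cols tool y -12..12")
for a in range(-8,13,2):
    print("%4d"%a,*["%4d"%(1000*np.median(np.sort(Z[s])[-5:])) if (s:=ok&(abs(X-a/100)<.01)&(abs(Y-b/100)<.01)).any() else "   -" for b in range(-12,13,2)])
m=mask(p,(8,60,80),(25,255,255));z=np.zeros_like(m);z[195:255,188:245]=m[195:255,188:245]
z=cv2.morphologyEx(z,cv2.MORPH_OPEN,np.ones((7,7)))
k=max(cv2.findContours(z,0,1)[0],key=cv2.contourArea);e=cv2.minEnclosingCircle((ray(c,k[:,0],.004)[:,:2]*1000).astype(np.float32));print("mat",e)
for uv in[(278,155),(318,175),(165,200),(171,120),(272,265)]: print(uv,P[uv[1],uv[0]].round(3))
cv2.imwrite("pics/crop.png",cv2.resize(np.hstack([p[170:300,310:500],p[170:300,165:295]]),(800,325),interpolation=2)[:,:,::-1])
E
```

```text
max height (mm) map: rows tool x (cm) -8..12, cols tool y -12..12
  -8   30   24    5    6   10    6    6   51   63   63   57   43    8
  -6    7    6    7    7    7    7    5    6   55   59   44    6    6
  -4    6    4    5    6    8    6    5    6    5    6    4    5    7
  -2    6    6    4    6    9    7   85    7    6    6    6    6    6
   0    6    7    6    6    6   59   88   58    7    6    5    6    7
   2    6    6    6    7   60   57   86   58   57    4    8    5    4
   4    6    6    6   57   57   31   32   32   57   58    6    7    6
   6    6    7   58   59   32   32   31   34   39   58   56    5    5
   8    7   62   58   31   32   32   31   33   33   38   61   64    5
  10    5    7   57   55   33   33   32   35   32   57   57   29    6
  12    7    5    5   59   55   33   32   33   55   59    6    7    6
mat ((618.99267578125, 225.81777954101562), 68.8205337524414)
(278, 155) [0.772 0.058 0.132]
(318, 175) [ 0.746 -0.042  0.047]
(165, 200) [0.677 0.357 0.028]
(171, 120) [0.841 0.313 0.175]
(272, 265) [0.513 0.073 0.018]
```

View pics/crop.png

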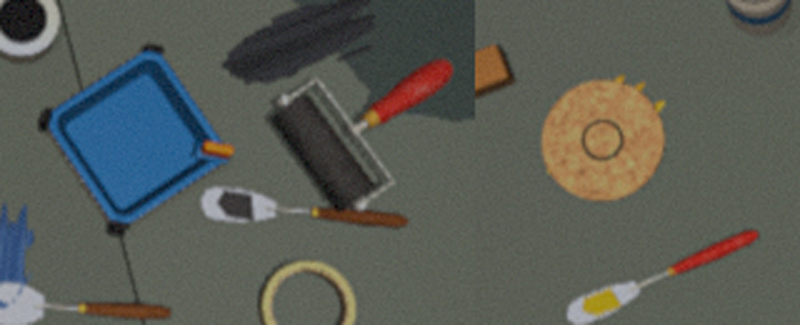

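The crop shows the large blue tray with black lugs at three corners and the orange tab on the fourth, crop (217,150). The cork mat's ring is at crop (602,140), which puts it at about (0.615, 0.225) in the world. I'll move to hover over the tab.

```bash
python3 -m inch '[[0.02,-0.004,0,0,0,-0.04,0],[0.06,-0.011,0,0,0,-0.12,0],[0.1,-0.018,0.01,0,0,-0.21,0],[0.14,-0.025,0.02,0,0,-0.3,0],[0.18,-0.032,0.03,0,0,-0.39,0],[0.22,-0.039,0.04,0,0,-0.48,0],[0.26,-0.046,0.05,0,0,-0.57,0],[0.3,-0.053,0.06,0,0,-0.66,0],[0.34,-0.06,0.07,0,0,-0.75,0],[0.38,-0.067,0.07,0,0,-0.84,0],[0.42,-0.074,0.07,0,0,-0.92,0],[0.445,-0.079,0.07,0,0,-0.944,0]]' 40
python3 -m inch '[[0,0,0,0,0,0,0],[0,0,0,0,0,0,0],[0,0,0,0,0,0,0]]'
python3 - <<'E'
from h import *
s=telemetry.get_obs();p,d=optics.camera("wrist");print(s["time"],s["ee_pos"],s["tcp_rot"],s["wrist_force"])
np.savez("w1.npz",p=p,d=d);cv2.imwrite("pics/w1.png",p[:,:,::-1])
c=cam("wrist",s);P=cloud(c,d)
o=mask(p,(5,150,90),(18,255,255));k=max(cv2.findContours(o,0,1)[0],key=cv2.contourArea);z=np.zeros_like(o);cv2.drawContours(z,[k],-1,255,-1)
v,u=np.nonzero(z);q=P[v,u];print(len(u),u.mean(),v.mean())
t=q[(q[:,2]>.078)&(q[:,2]<.095)];print("tab top",len(t),t.mean(0),cv2.minAreaRect((t[:,:2]*1000).astype(np.float32)), np.percentile(q[:,2],[50,90]))
b=mask(p,(98,120,50),(120,255,255));k=max(cv2.findContours(b,0,1)[0],key=cv2.contourArea);print("tray",cv2.minAreaRect((ray(c,k[:,0],.054)[:,:2]*1000).astype(np.float32)))
E
```

```text
time: 1.1
ee_pos: [0.6036, -0.2388, 0.16]
tcp_rot: [-179.9, -0.0, 79.2]
wrist_force: [0.5, -0.2, -0.0]
opening: 0.0854
time: 1.35
ee_pos: [0.6009, -0.2416, 0.1608]
tcp_rot: [-179.9, 0.0, 78.8]
wrist_force: [0.7, 0.0, -0.6]
opening: 0.0854
1.35 [ 0.6008543  -0.24163276  0.16078498] [-1.79936195e+02  3.43006532e-03  7.88147985e+01] [ 0.6625995   0.02300142 -0.5539652 ]
2183 97.71919377004123 156.69674759505267
tab top 0 [nan nan nan] ((0.0, 0.0), (0.0, 0.0), 0.0) [0.01458286 0.01649017]
tray ((616.9730224609375, -164.5758514404297), (141.989013671875, 141.50564575195312), 34.15275573730469)<stdin>:7: RuntimeWarning: Mean of empty slice.
  ret = um.true_divide(
```

View pics/w1.png

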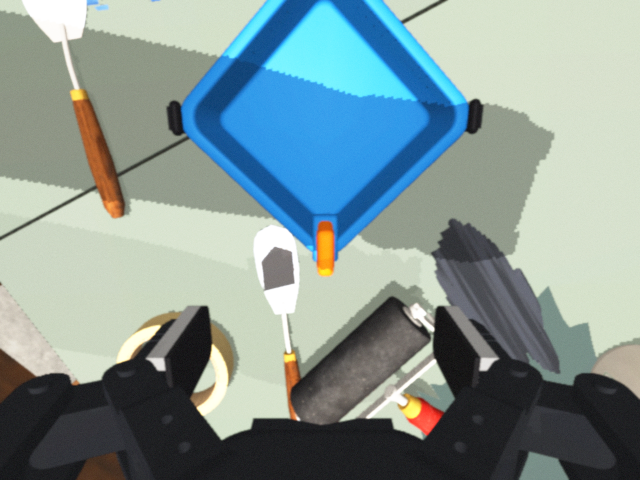

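The wrist view shows the tab at (325,248), almost exactly on the jaws' mid-line, with the scraper and brayer clear of the finger paths. I'll refine the lateral offset.

```bash
python3 - <<'E'
from h import *
f=np.load("w1.npz");p,d=f["p"],f["d"];s=dict(ee_pos=np.array([.60085,-.24163,.16078]),tcp_rot=np.array([-179.94,0,78.815]))
c=cam("wrist",s);P=cloud(c,d);o=mask(p,(5,150,90),(20,255,255));z=np.zeros_like(o);z[205:285,300:350]=o[205:285,300:350]
v,u=np.nonzero(z);Rt=R.from_euler("xyz",s["tcp_rot"],degrees=True).as_matrix()
q=(P[v,u]-s["ee_pos"])@Rt;zz=P[v,u,2]
t=zz>.078;print(len(u),t.sum(),"tool xy of top pts: med",np.median(q[t],0),"min",q[t].min(0),"max",q[t].max(0))
print(cv2.fitLine(q[t][:,:2].astype(np.float32),cv2.DIST_L2,0,.01,.01).ravel())
print("z pct",np.percentile(zz,[5,50,95]), "ray", np.median((ray(c,np.c_[u,v][t],.084)-s["ee_pos"])@Rt,0))
E
```

```text
742 640 tool xy of top pts: med [0.00302217 0.0013744  0.07721163] min [-0.01437947 -0.00357171 -0.14267426] max [0.07044615 0.0065382  0.082754  ]
[ 0.9996215  -0.02751051  0.002845    0.00135949]
z pct [0.06709759 0.08337148 0.0847889 ] ray [0.00308235 0.0013742  0.0767786 ]
```

```bash
python3 -m inch '[[0,0.001,0.01,0,0,0,0],[0.001,0.0015,0.03,0,0,0,0],[0.001,0.0015,0.05,0,0,0,0],[0.001,0.0015,0.07,0,0,0,0],[0.001,0.0015,0.085,0,0,0,0],[0.001,0.0015,0.095,0,0,0,0],[0.001,0.0015,0.101,0,0,0,0],[0.001,0.0015,0.102,0,0,0,0],[0.001,0.0015,0.102,0,0,0,0]]'
python3 -m inch '[[0,0,0,0,0,0,0.3],[0,0,0,0,0,0,0.5],[0,0,0,0,0,0,0.6],[0,0,0,0,0,0,0.7],[0,0,0,0,0,0,0.8],[0,0,0,0,0,0,0.9],[0,0,0,0,0,0,1],[0,0,0,0,0,0,1],[0,0,0,0,0,0,1],[0,0,0,0,0,0,1],[0,0,0,0,0,0,1],[0,0,0,0,0,0,1]]' 40
```

```text
time: 2.15
ee_pos: [0.6028, -0.2412, 0.0596]
tcp_rot: [180.0, 0.0, 78.8]
wrist_force: [1.0, 0.3, 0.2]
opening: 0.0852
time: 3.15
ee_pos: [0.603, -0.2409, 0.0595]
tcp_rot: [180.0, 0.0, 78.8]
wrist_force: [0.4, 0.2, 2.4]
opening: 0.0095
```

```bash
python3 -m inch '[[0.0002,0,-0.0017,0,-0.01,0,1],[0.0003,0,-0.0034,0,-0.02,0,1],[0.0005,0,-0.005,0,-0.03,0,1],[0.0007,0,-0.0067,0,-0.04,0,1],[0.0009,0,-0.0084,0,-0.05,0,1],[0.0011,0,-0.0101,0,-0.06,0,1],[0.0013,0,-0.0117,0,-0.07,0,1],[0.0016,0,-0.0134,0,-0.08,0,1],[0.0016,0,-0.0134,0,-0.08,0,1]]'
python3 -m inch '[[0.0002,0,-0.0017,0,-0.01,0,1],[0.0005,0,-0.0034,0,-0.02,0,1],[0.0008,0,-0.005,0,-0.03,0,1],[0.0011,0,-0.0066,0,-0.04,0,1],[0.0014,0,-0.0083,0,-0.05,0,1],[0.0017,0,-0.0099,0,-0.06,0,1],[0.0017,0,-0.0099,0,-0.06,0,1],[0.0017,0,-0.0099,0,-0.06,0,1]]'
python3 - <<'E'
from h import *
for n in("side","top"):
    p,d=optics.camera(n);np.savez(n+"1.npz",p=p,d=d)
    a=cv2.resize(p[195:275,240:380],(700,400),interpolation=2) if n=="side" else cv2.resize(p[170:290,310:430],(500,400))
    cv2.imwrite(f"pics/{n}1.png",a[:,:,::-1])
s=telemetry.get_obs();p,d=optics.camera("wrist");cv2.imwrite("pics/w2.png",p[:,:,::-1]);print(s)
E
```

```text
time: 3.9
ee_pos: [0.6034, -0.2389, 0.0732]
tcp_rot: [180.0, 4.6, 78.9]
wrist_force: [0.3, -0.1, -0.1]
opening: 0.0089
time: 4.57
ee_pos: [0.6039, -0.2367, 0.0827]
tcp_rot: [180.0, 8.0, 78.9]
wrist_force: [-0.4, 0.2, 1.6]
opening: 0.009
{'time': 4.6667, 'q': array([-17.92783383,  17.00211896,   7.20242466,  79.24039953,
        -7.94985689,  83.17373914]), 'qd': array([-0.00173302,  0.02659788,  0.05164572, -0.03566128,  0.17903969,
        0.05181497]), 'joint_efforts': array([ -0.28229155, -63.97044897,  45.94961286,  -0.45108402,
        -0.70738591,   0.10018161]), 'ee_pos': array([ 0.60379473, -0.23677326,  0.08250924]), 'tcp_rot': array([179.98858319,   8.00722137,  78.83092531]), 'wrist_force': array([-0.7972987 ,  0.90900566,  3.31802508]), 'torque': array([0.35136406, 0.02573992, 0.04755303]), 'opening': 0.008826046985497287}
```

View pics/side1.png

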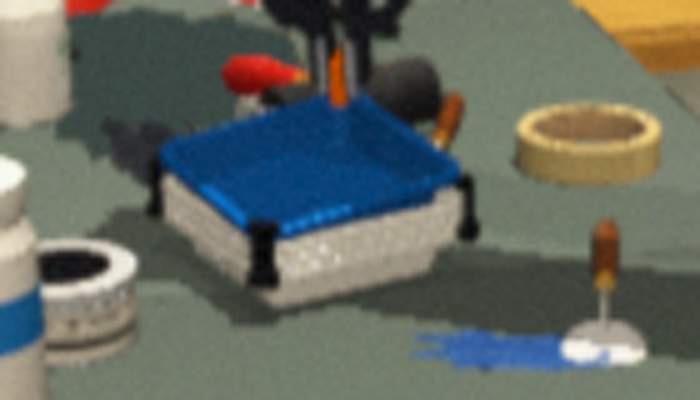

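View pics/w2.png

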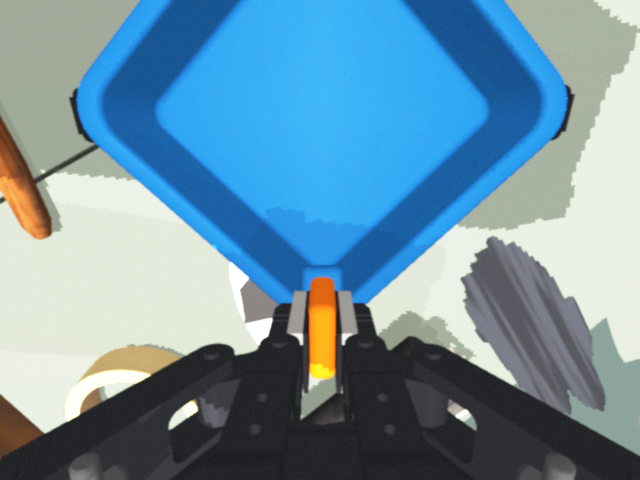

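The side view shows the tab corner raised. Both side lugs, crop (155,190) and (468,205), are free, and the far corner at (262,250) is still under its lug. In the wrist view the tab at (322,325) is held square. Next I lift straight up in the world, slowly at first.

```bash
python3 -m inch '[[-0.0003,0,-0.002,0,0,0,1],[-0.0006,0,-0.004,0,0,0,1],[-0.0008,0,-0.006,0,0,0,1],[-0.0011,0,-0.008,0,0,0,1],[-0.0014,0,-0.01,0,0,0,1],[-0.0018,0,-0.013,0,0,0,1],[-0.0022,0,-0.016,0,0,0,1],[-0.0028,0,-0.02,0,0,0,1],[-0.0036,0,-0.026,0,0,0,1],[-0.0045,0,-0.032,0,0,0,1],[-0.0055,0,-0.039,0,0,0,1],[-0.0063,0,-0.045,0,0,0,1]]'
python3 -m inch '[[-0.001,0,-0.008,0,0,0,1],[-0.0025,0,-0.018,0,0,0,1],[-0.004,0,-0.029,0,0,0,1],[-0.0056,0,-0.04,0,0,0,1],[-0.007,0,-0.05,0,0,0,1],[-0.0084,0,-0.06,0,0,0,1],[-0.0098,0,-0.07,0,0,0,1],[-0.0112,0,-0.08,0,0,0,1],[-0.0126,0,-0.09,0,0,0,1],[-0.0133,0,-0.095,0,0,0,1],[-0.0133,0,-0.095,0,0,0,1]]'
python3 - <<'E'
from h import *
P={}
for n in("side","top"):
    p,d=optics.camera(n);P[n]=p;np.savez(n+"2.npz",p=p,d=d)
a=np.hstack([cv2.resize(P["side"][150:290,220:400],(450,350)),cv2.resize(P["top"][150:290,290:430],(350,350))])
cv2.imwrite("pics/lift.png",a[:,:,::-1]);s=telemetry.get_obs();print(s["time"],s["ee_pos"],s["tcp_rot"],s["wrist_force"])
E
```

```text
time: 5.72
ee_pos: [0.6039, -0.2367, 0.129]
tcp_rot: [180.0, 8.0, 78.8]
wrist_force: [0.5, -0.7, -1.2]
opening: 0.0096
time: 6.63
ee_pos: [0.6042, -0.2369, 0.2254]
tcp_rot: [179.9, 8.0, 78.8]
wrist_force: [0.8, -0.1, -0.4]
opening: 0.0093
6.7333 [ 0.60379969 -0.23671781  0.22354401] [-179.98758735    8.01554487   78.82677293] [-0.85813977  1.12901051 -0.52141656]
```

View pics/lift.png

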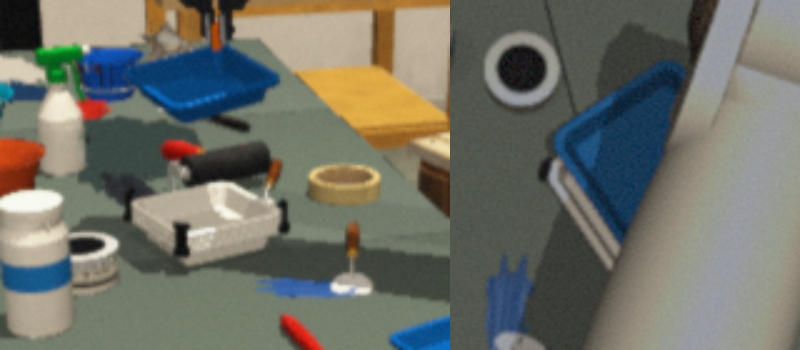

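The tray is off. In the left half the white stack still stands flat on the bench with its three lugs, crop (180,240), and the bystanders look untouched. Next I level the tray and carry it to the mat.

```bash
python3 -m inch '[[0,0,0,0,0.01,0,1],[0,0,0,0,0.03,0,1],[0,0,0,0,0.05,0,1],[0,0,0,0,0.07,0,1],[0,0,0,0,0.09,0,1],[0,0,0,0,0.11,0,1],[0,0,0,0,0.13,0,1],[0,0,0,0,0.14,0,1],[0,0,0,0,0.14,0,1]]'
python3 -m inch '[[0.005,-0.001,0,0,0,0,1],[0.014,-0.003,0,0,0,0,1],[0.028,-0.006,0,0,0,0,1],[0.045,-0.009,0,0,0,0,1],[0.065,-0.013,0,0,0,0,1],[0.086,-0.018,0,0,0,0,1],[0.107,-0.022,0,0,0,0,1],[0.128,-0.026,0,0,0,0,1],[0.149,-0.031,0,0,0,0,1],[0.17,-0.035,0,0,0,0,1],[0.191,-0.039,0,0,0,0,1],[0.212,-0.044,0,0,0,0,1]]'
python3 -m inch '[[0.021,-0.004,0,0,0,0,1],[0.042,-0.009,0,0,0,0,1],[0.063,-0.013,0,0,0,0,1],[0.084,-0.017,0,0,0,0,1],[0.103,-0.021,0,0,0,0,1],[0.12,-0.025,0.003,0,0,0,1],[0.136,-0.028,0.008,0,0,0,1],[0.149,-0.031,0.015,0,0,0,1],[0.158,-0.0325,0.023,0,0,0,1],[0.163,-0.0335,0.03,0,0,0,1],[0.164,-0.0335,0.036,0,0,0,1],[0.164,-0.0335,0.037,0,0,0,1]]'
python3 -m inch '[[0,0,0,0,0,0,1],[0,0,0,0,0,0,1],[0,0,0,0,0,0,1],[0,0,0,0,0,0,1]]'
python3 - <<'E'
from h import *
P={}
for n in("side","top"):
    p,d=optics.camera(n);P[n]=p;np.savez(n+"3.npz",p=p,d=d)
cv2.imwrite("pics/end.png",np.hstack([cv2.resize(P["side"],(400,300)),cv2.resize(P["top"],(400,300))])[:,:,::-1])
s=telemetry.get_obs();p,d=optics.camera("wrist");np.savez("w3.npz",p=p,d=d);print(s["time"],s["ee_pos"],s["tcp_rot"],s["wrist_force"],s["opening"])
c=cam("wrist",s);W=cloud(c,d)
b=mask(p,(98,120,50),(120,255,255));k=max(cv2.findContours(b,0,1)[0],key=cv2.contourArea)
z=s["ee_pos"][2]-.0355+.03;print("tray",cv2.minAreaRect((ray(c,k[:,0],z)[:,:2]*1000).astype(np.float32)))
m=np.zeros_like(b);cv2.drawContours(m,[k],-1,255,-1);m=cv2.erode(m,np.ones((5,5)));q=W[(m>0)&(d>0)]
f=q[(abs(q[:,2]-(z-.025))<.012)];f=f[np.linalg.norm(f[:,:2]-[.615,.224],axis=1)<.05]
A=np.c_[f[:,:2]-[.615,.224],np.ones(len(f))];print("floor plane slope x,y,height",np.linalg.lstsq(A,f[:,2],rcond=None)[0],len(f))
E
```

```text
time: 7.48
ee_pos: [0.6036, -0.2372, 0.2237]
tcp_rot: [-180.0, -0.0, 78.8]
wrist_force: [-0.8, -0.0, -0.4]
opening: 0.0092
time: 8.48
ee_pos: [0.6012, -0.0176, 0.224]
tcp_rot: [180.0, -0.0, 78.9]
wrist_force: [-0.2, -0.5, -0.9]
opening: 0.0093
time: 9.48
ee_pos: [0.6, 0.1471, 0.1851]
tcp_rot: [-179.9, 0.1, 78.8]
wrist_force: [0.3, 0.2, 0.1]
opening: 0.0093
time: 9.82
ee_pos: [0.6009, 0.1467, 0.1873]
tcp_rot: [180.0, -0.0, 78.8]
wrist_force: [0.1, -0.3, -0.3]
opening: 0.0093
9.9167 [0.60077101 0.1468701  0.18713911] [ 1.79971458e+02 -1.18246944e-02  7.87979994e+01] [ 0.07143225  0.18249121 -0.51159979] 0.009078127989788088
tray ((617.1267700195312, 220.946044921875), (137.6224365234375, 131.0792999267578), 33.78382873535156)
floor plane slope x,y,height [-0.00550045 -0.01354664  0.15301212] 2832
```

View pics/end.png

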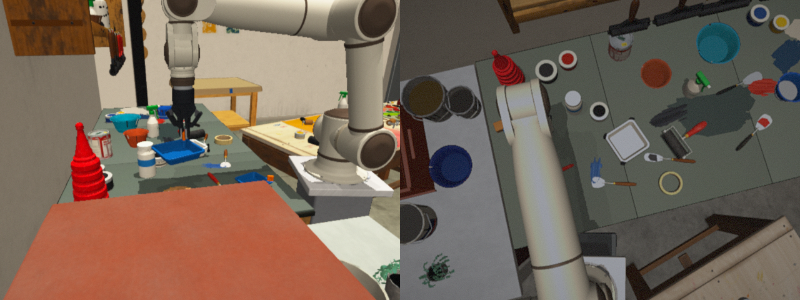

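The side and top views show the blue tray held level over the mat, with the white stack and bystanders in place. One numeric check for shifted objects, and then I hand in.

```bash
python3 - <<'E'
from h import *
a=np.load("top.npz")["p"];b=np.load("top3.npz")["p"];c=cam("top")
g=lambda p:cv2.cvtColor(p,cv2.COLOR_RGB2GRAY).astype(np.float32)
for n,(u0,u1,v0,v1) in dict(tape=(405,460,268,318),brayer=(415,495,190,258),scraper=(388,475,240,266),jar=(260,296,143,185),tin=(302,336,161,196)).items():
    print(n,"shift px",cv2.phaseCorrelate(g(a[v0:v1,u0:u1]),g(b[v0:v1,u0:u1])))
m=mask(b,(0,0,120),(180,70,255));z=np.zeros_like(m);z[185:265,322:405]=m[185:265,322:405]
k=max(cv2.findContours(z,0,1)[0],key=cv2.contourArea);print("stack",cv2.minAreaRect((ray(c,k[:,0],.046)[:,:2]*1000).astype(np.float32)))
E
python3 -c "from workcell import order;print(order.job_done())"
```

```text
tape shift px ((0.006547724195545612, 0.05512065197003224), 0.9019878565470377)
brayer shift px ((-0.07679343587203391, 0.010496307202899402), 0.9692023094329569)
scraper shift px ((-0.09707884659145094, 0.27900848177793414), 1.0034967422485352)
jar shift px ((0.12597702152965695, 0.5217108381021553), 0.932428393540559)
tin shift px ((0.027909118939653865, -0.01825209948379225), 0.9956855089576157)
stack ((616.9242553710938, -161.6026611328125), (140.1904754638672, 140.0389404296875), 34.10309600830078)
the job is handed in; nothing more can be done
None
```

I peeled the blue tray off by its orange tab and handed the job in after about 10 s of the 43 s, with the tray held over the mat. No verdict was reported.

**Peel:** I raised the tab corner about 23 mm, leaning the tray 8°. The pictures showed the two side lugs free and the far corner still seated. I then lifted it straight up, levelled it and carried it over the ring.

**Last checks:**
- **Tray height and level:** the tray floor was level within about 0.015 rad. The underside was about 0.15 m up, worked out from the wrist's height.
- **Tray position:** the tray's middle was about 4 mm from the ring by the wrist camera.
- **Grip:** the fingers were closed on the tab with a 9 mm opening.
- **White stack:** its centre was within 0.5 mm of the blue tray's measured position before the peel, and it still looked flat on the bench.
- **Bystanders:** the tape, brayer, scraper, jar and tin showed image shifts of at most 0.5 px, about 1 mm. The arm hid the sanding block in the last top view, so I did not measure it; the tray passed well above its height.

**Disagreements:**
- The wrist and top cameras differed by about 3 mm on the tray's starting position.
- The final wrist outline of the tray measured 138 x 131 mm instead of 140 mm square. The fingers or the picture edge probably cut into it, so the 4 mm centring figure is a little uncertain, but well inside the 40 mm limit.

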